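Shut and lock the loaf bin with its spring catch

ROBOT

A 6-joint arm with a two-finger parallel gripper is mounted at the origin on the work surface. World frame = base frame: x ahead of the robot, y to its left, z up, the work surface at z = 0. Lengths are in m, angles in rad, forces in N, time in s.
With the tool pointing down it reaches from about 0.35 to 0.725 m from the base axis. Payload 4.3 kg.
Tool frame: the origin (TCP) lies at the very end of the fingers, on their centre line; the grasp point (between the pads) lies 19 mm behind it; z points along the fingers, y is the line along which they close (so a half turn about z gives the same grasp; the last joint's range is limited). The gripper opens to 85 mm and grips with 20 to 120 N. Pads are 22 mm wide; open, the fingers measure 114 mm over their backs; the gripper's body (76 mm by 85 mm) begins 54 mm behind the grasp point. The pads swing forward as they close: fully open they stand 13 mm farther back than shut.
Start: joints at [-1.244, 0.377, 0.081, 1.274, 0, 1.46], TCP at [0.243, -0.521, 0.231] pointing down, gripper open.
Joint ranges: [-2.72, 2.72], [-0.84, 1.66], [-1.02, 1.22], [-1.77, 2.12], [-1.37, 1.28], [-3.14, 3.14]. Speed limits (rad/s): [2.57, 2.57, 3.14, 3.14, 3.14, 3.14].

INTERFACE

Orientations are given as a unit quaternion [w, x, y, z].
In Python, from workcell import status, viewer, job gives the robot as it stands.
- The arm moves only by the tool drive_tool, never from a script. Its argument "increments" is a list that holds one entry, the list of rows, each a list of 7 numbers: the shift along the tool's x, y, z in m, then the turn, a rotation vector about the tool's x, y, z in rad, then the opening, from -1 (shut) to 1 (fully open). A call has 1 to 20 rows; each row shifts and turns the commanded pose from where the row before left it, along the tool's axes as they then stand; what a row does not reach is not made up. A row lasts 1/10 s, in which the tool goes at most 50 mm and 8.59 degrees, less where a joint would pass 70% of its speed; a pose out of reach is approached as far as the arm can. A call is refused whole if a number of a shift passes 0.05 or a number of a turn 0.15, either way. A call with a gripper value outside its range is refused whole. The fingers move at their own pace and stop on an object; "newtons" is the grip in N (left out, the last holds). Time passes only in rows, so rows that do not move let the fingers close. It gives the time, the measured TCP pose, the force, the opening and the grip force at its end, in the units of the state.
- status.observe(): the state, without advancing time (a new reading comes with each control period).
- viewer.capture(name): name is "scene" or "top" or "wrist"; returns a dict with "image" (400x640x3 uint8, red, green, blue), "fov_y" (degrees; the focal length in pixels is half the picture's height over the tangent of half this angle, whatever the lens; pixels are square), "cx", "cy" (the principal point, pixels), "cam_to_world" (4x4, takes a point from camera to world coordinates); the wrist camera has in their place "hand_eye" (4x4, takes a point from camera to tool coordinates, whose origin is the TCP and whose axes are the flange's). Camera axes: x right, y down, z forward; pixel columns grow to the right and rows downward; lengths in m; the calibration is good to about 2 mm. A picture is of the moment at which its call begins: read the wrist's pose just before it. There is no depth.
- job.close_job(): hands the job in; it is judged then, once.
The state is a dict: "t": time; "joint_positions": joint angles; "qd": joint speeds; "effort": joint torques, N m; "eef_pos": TCP position; "ee_rot": TCP orientation; "wrist_force": force on the tool from outside, world axes, zero at the start; "ft_torque": the same for the moment, N m; "grip_width": opening from 0.0 (shut) to 1.0 (fully open); "finger_force": force on a finger pad.
Only numpy, scipy, OpenCV 4.12 (cv2) and the standard library are available. Lean on these libraries where they do the work, as an engineer would, in place of code of your own. Each camera call takes 0.05 s, during which the arm holds its last target. There are 200 camera calls.

TASK

Shut the loaf bin: with a fingertip press the long spring bar of its catch down, and while keeping it pressed push the lid's upright tab along, so that the lid's plate slides over the catch pin until the lid is fully shut; then let go so that the pin springs up through the slot and locks the lid. Only press and push; pick nothing up, and leave everything else on the counter where it stands.

Things in the scene. Friction and masses are not known exactly. Their poses are not given: they have to be found in the camera images.
- bin: stainless loaf bin, fixed, upright, 160 (its x) by 300 (its y) by 130 high. Origin: centre of its underside, on the counter. Its +y is the way the lid slides shut; its +x is the long side with the catch. Guide strips on the long edges rise to 144 above the counter, outer faces at x = +-82. Catch housing: dark block under the spring bar, x = 80 to 138, top at 110
- lid (a joint): how far the sliding wooden lid is open, m: 0 fully shut on its end stop, 0.06 to 0.10 at the start, growing along the bin's -y (the open lid overhangs that end, underside 130 above the counter). Captive in its guides, about 2 N friction, stays where left. The raised pin blocks the lid's plate at 0.049; the pin can rise into the slot only below about 0.0025
- tab_face (a point): centre of the rear (-y) face of the lid's upright tab, the face to push: 50 wide along the bin's x, rising from 149 to 189 above the counter, this point at 169, at x = 115 of the bin's frame. Moves with the lid; with the lid shut it is at y = 20. Nothing stands behind the tab above the spring bar
- slot (a point): centre of the slot (21.5 along y, 24 wide) in the steel striker plate fixed on the lid, at the plate's underside, 145 above the counter. The plate is 4 thick, reaches out over the catch to x = 140 of the bin's frame, and runs from 39 behind (-y) to 43 ahead (+y) of this point. Lid shut: this point is at y = 59, about over the pin
- catch (a joint): how far the catch (bar and pin, one piece, moving straight down wherever along the bar it is pressed) is pressed down, m: 0 up, 0.016 on its bottom stop. Spring: about 3.4 N at 0 rising to 7.8 N at 0.016; it springs back by itself. The pin clears the striker plate's underside beyond 0.010
- bar_end (a point): top face of the spring bar, middle of its rear (-y) end. The bar is a flat steel strip 44 wide (bin's x = 93 to 137), 216 long: from this end it runs 216 along the bin's +y, top face 135 above the counter when up. It can be pressed anywhere behind the tab, and a finger can slide along it while pressing
- pin_top (a point): top centre of the catch pin, a square steel pin 16 by 14 standing 20 above the bar near its front end, at x = 115, y = 60 of the bin's frame, 155 above the counter when up
- bowl: round clear glass bowl, 170 across, 75 high; loose, not to be disturbed. Origin: centre of its underside
- clip: grey plastic bag clip, 107 long, 17 wide, 14 high, lying flat; loose, not to be disturbed. Origin: centre of its underside
- jug: brown ceramic jug, 112 across, 170 high, with a side handle; loose, not to be disturbed. Origin: centre of its underside
- mug: white mug, 76 across, 90 high; loose, not to be disturbed. Origin: centre of its underside
- jar: glass jar with a steel cap, 56 across, 85 high; loose, not to be disturbed. Origin: centre of its underside
- tumbler: clear glass tumbler, 68 across, 100 high; loose, not to be disturbed. Origin: centre of its underside

How it is judged:
On the way, in this order (a step that is already met when the one before it is completed fails the run):
1. the catch is pressed down while the lid is still in front of the pin (value of joint catch above 0.0095 m and value of joint lid above 0.045 m), for 0.1 s.
2. the lid's plate has been slid over the pressed-down pin (value of joint catch above 0.008 m and value of joint lid below 0.036 m), for 0.05 s.
At the end, for the whole second after the job is handed in: the lid is fully shut (within 4 mm of its end stop) and the catch pin is up again in the slot (within 3 mm of fully up) (value of joint lid below 0.004 m and value of joint catch below 0.003 m); the robot touches nothing.
It fails at once if something else on the counter is moved or lifted by more than 20 mm (distance of any of bowl, clip, jug, mug, jar, tumbler from where it was at the start of the episode above 0.02 m).
It fails at once if something else on the counter is tipped over (angle between any of bowl, clip, jug, mug, jar, tumbler's own z axis and vertical above 0.4 rad).
It also fails if it takes over 38 s, if anything falls off the work surface, if the arm or the gripper's body presses on something with over 40 N, if the wrist force passes 120 N, or if a joint passes its speed limit or range.

## Working session

There is one attempt and no reset: what is moved stays moved. The work goes in short steps, Python scripts to look and compute and a tool call to move; the robot and the scene stay as the last step left them, time stands still between calls to the robot, and variables do not carry over. Pictures are saved under pics/ and viewed, at most 10 in all, crops included, and the job is handed in when it is done.

Besides the shell and the picture viewer there is one more tool, called after "Emit:" by a JSON object that holds its "name" and its "arguments", one argument or row to a line. drive_tool: Moves the arm, as the interface text tells. Its arguments: {"type":"object","properties":{"increments":{"type":"array"},"newtons":{"type":"number"}},"required":["increments"]}

```bash
mkdir -p pics; python3 - <<'E'
from workcell import status, viewer
import cv2,numpy as np,pickle
s=status.observe();print(s)
for n in("scene","top"):
    c=viewer.capture(n);pickle.dump(c,open(n+'.pkl','wb'))
    print(n,c['fov_y'],c['cx'],c['cy'],np.round(c['cam_to_world'],4).tolist())
    cv2.imwrite(f'pics/{n}.png',c['image'][:,:,::-1])
E
```

```text
{'t': 0.0, 'joint_positions': array([-1.24429485e+00,  3.78070713e-01,  7.96167056e-02,  1.27439241e+00,
        1.87649949e-05,  1.46050264e+00]), 'qd': array([-0.00101553, -0.0001846 , -0.00109568,  0.00036442,  0.00015235,
       -0.00167366]), 'effort': array([ 1.13279752e-03, -4.63600910e+01,  2.69878668e+01,  2.06400821e-02,
       -1.50146338e-04,  7.75639052e-06]), 'eef_pos': array([ 0.24304866, -0.52038147,  0.23035295]), 'ee_rot': array([-1.02007214e-03,  9.76245380e-01,  2.16665427e-01, -1.01267774e-04]), 'wrist_force': array([-0.34584405, -0.45121048,  0.01809452]), 'ft_torque': array([-0.07007642, -0.00244415,  0.03183215]), 'finger_force': 0.0, 'grip_width': 0.9998095874983037}
scene 43.16777997998134 324.6221766466085 196.0268223249695 [[0.5797, 0.7741, -0.2543, 0.9984], [0.8148, -0.5475, 0.1908, -0.2721], [0.0085, -0.3178, -0.9481, 1.576], [0.0, 0.0, 0.0, 1.0]]
top 42.5135020157129 322.39168479784365 199.2160777069508 [[-0.0149, -0.9918, 0.1271, 0.4186], [-0.9998, 0.0166, 0.0122, -0.0112], [-0.0142, -0.1269, -0.9918, 1.5239], [0.0, 0.0, 0.0, 1.0]]
```

View pics/scene.png

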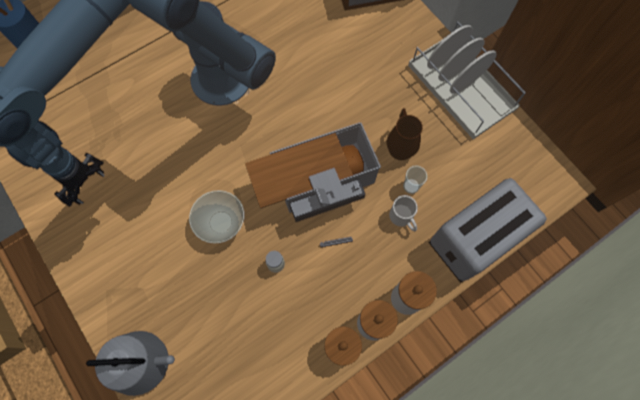

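View pics/top.png

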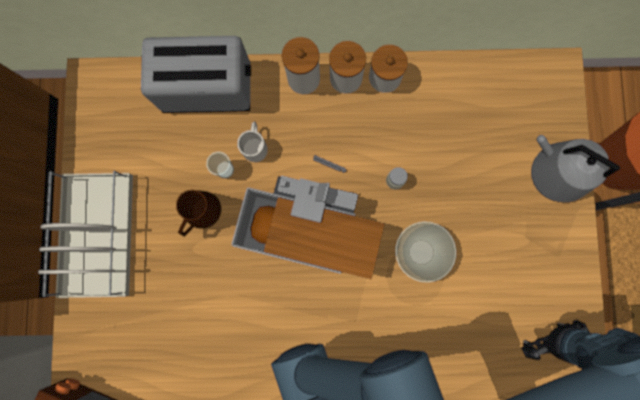

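The scene view shows the bin at about (320,175) and the top view shows it at about (310,225). The catch is on the far side at (315,195). The lid is open towards the bowl at (427,252), and its plate and tab are at about (310,200). I'll zoom in on both.

```bash
python3 - <<'E'
import cv2
a=cv2.imread('pics/top.png')[165:285,225:395];cv2.imwrite('pics/topc.png',cv2.resize(a,None,fx=4.7,fy=4.7,interpolation=cv2.INTER_CUBIC))
a=cv2.imread('pics/scene.png')[115:225,240:390];cv2.imwrite('pics/scenec.png',cv2.resize(a,None,fx=5,fy=5,interpolation=cv2.INTER_CUBIC))
E
```

```text
(no output)
```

View pics/topc.png

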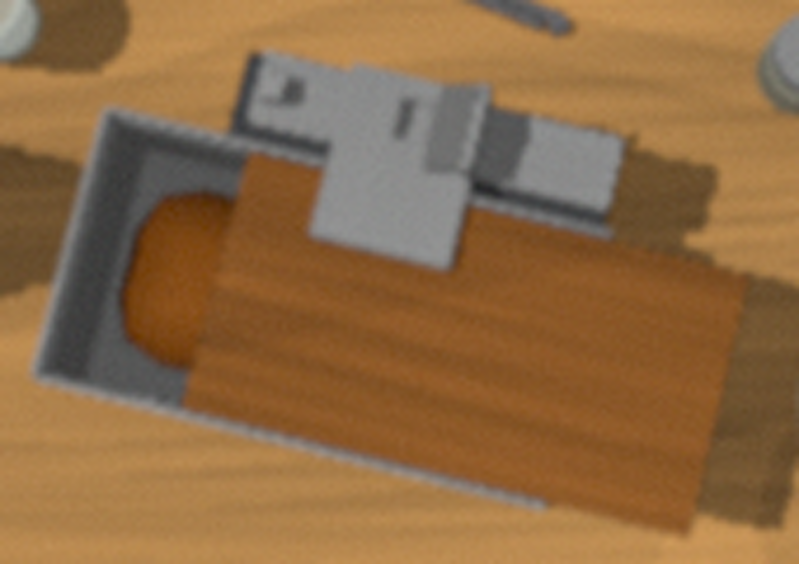

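View pics/scenec.png

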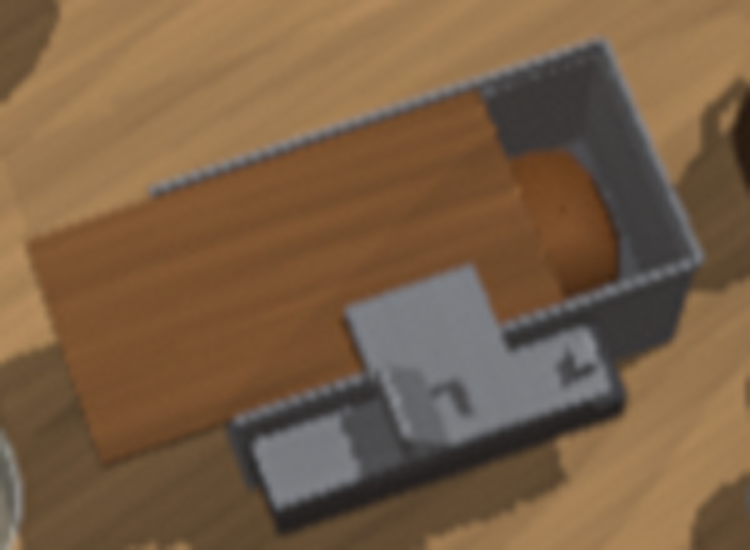

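The top crop shows these points:
- Bar rear end: (624,138) and (607,208)
- Bar front outer corner: (258,55)
- Tab top: about (490,88) to (475,172)
- Slot: (405,118)
- Pin: (293,92)

The scene crop shows these points:
- Bar rear end: (252,438) and (280,512)
- Tab: about (385,375) to (410,440)
- Slot: (455,400)
- Pin: (575,360)

```bash
cat > h.py <<'E'
import numpy as np,pickle
C={n:pickle.load(open(n+'.pkl','rb')) for n in('scene','top')}
OFF={'top':(225,165,4.7),'scene':(240,115,5)}
def ray(n,u,v):
    c=C[n];ox,oy,s=OFF[n];u=(u+.5)/s-.5+ox;v=(v+.5)/s-.5+oy
    f=200/np.tan(np.radians(c['fov_y']/2));T=c['cam_to_world']
    return T[:3,3],T[:3,:3]@np.array([(u-c['cx'])/f,(v-c['cy'])/f,1])
def pl(n,u,v,z):
    o,d=ray(n,u,v);return o+d*(z-o[2])/d[2]
def tri(a,b):
    (o1,d1),(o2,d2)=ray('top',*a),ray('scene',*b)
    k=np.linalg.lstsq(np.c_[d1,-d2],o2-o1,rcond=None)[0];p,q=o1+k[0]*d1,o2+k[1]*d2
    return (p+q)/2,np.linalg.norm(p-q)
E
python3 - <<'E'
from h import *
np.set_printoptions(precision=4,suppress=True)
P=lambda *a:print(*a)
t={'rearout':(624,138,.135),'rearin':(607,208,.135),'frontout':(258,55,.135),'slot':(405,118,.149),'pin':(293,92,.155),'striphi':(38,378,.144),'binfrontfar':(105,110,.144),'stripend':(545,505,.144),'plate_in_rear':(448,270,.149),'plate_in_front':(312,237,.149),'lid_re_far':(748,277,.138),'lid_re_near':(688,533,.138),'tabRout':(490,88,.189),'tabRin':(475,172,.189)}
s={'rearout':(280,512,.135),'rearin':(250,438,.135),'frontout':(610,395,.135),'slot':(455,400,.149),'pin':(575,358,.155),'binfrontfar':(698,258,.144),'striphi':(604,42,.144),'stripend':(152,190,.144),'plate_in_rear':(346,315,.149),'plate_in_front':(472,266,.149),'lid_re_far':(105,463,.138),'lid_re_near':(30,242,.138),'tabRout':(410,443,.189),'tabRin':(383,375,.189)}
for k in t: P(k,pl('top',*t[k]),pl('scene',*s[k]),*tri(t[k][:2],s[k][:2]))
E
```

```text
rearout [ 0.6094 -0.0897  0.135 ] [ 0.6157 -0.0904  0.135 ] [ 0.6117 -0.0895  0.1214] 0.0019788722851365173
rearin [ 0.5687 -0.0789  0.135 ] [ 0.5673 -0.079   0.135 ] [ 0.5683 -0.0791  0.1379] 0.0006665384650605669
frontout [0.6619 0.1225 0.135 ] [0.67   0.1133 0.135 ] [0.6652 0.1225 0.1099] 0.00525341930449297
slot [0.6212 0.0367 0.149 ] [0.6223 0.0322 0.149 ] [0.6214 0.0352 0.1428] 0.0036575863151093245
pin [0.6365 0.1006 0.155 ] [0.6438 0.1049 0.155 ] [0.6397 0.1046 0.1439] 0.006808831196886378
striphi [0.4756 0.2482 0.144 ] [0.4821 0.2481 0.144 ] [0.4767 0.252  0.13  ] 0.0024954565721352177
binfrontfar [0.6296 0.2104 0.144 ] [0.6323 0.2076 0.144 ] [0.6305 0.211  0.136 ] 0.0014680097229007383
stripend [ 0.3996 -0.0396  0.144 ] [ 0.4027 -0.0394  0.144 ] [ 0.3998 -0.0391  0.1377] 0.0015277021444889249
plate_in_rear [0.5332 0.0132 0.149 ] [0.5404 0.0101 0.149 ] [0.5347 0.0136 0.1311] 0.00010016908902728688
plate_in_front [0.5533 0.0907 0.149 ] [0.5585 0.0907 0.149 ] [0.5548 0.0925 0.1382] 0.0020237581072001854
lid_re_far [ 0.5273 -0.1587  0.138 ] [ 0.5313 -0.1585  0.138 ] [ 0.5283 -0.1587  0.1299] 0.0018213059273068303
lid_re_near [ 0.3826 -0.1204  0.138 ] [ 0.3861 -0.1185  0.138 ] [ 0.3831 -0.1194  0.1328] 0.0031775256992765707
tabRout [ 0.6314 -0.0124  0.189 ] [ 0.6391 -0.0127  0.189 ] [ 0.6345 -0.0111  0.1734] 0.0028867243491144112
tabRin [ 0.5843 -0.0033  0.189 ] [ 0.5962 -0.0016  0.189 ] [ 0.5884 -0.0002  0.1666] 0.006560824821239391
```

The two views agree. The bin is turned by about -14.8°, its origin is near (0.519, 0.083), and the lid is open by about 0.082. First I'll turn the tool so its x axis lies along the bin's +y, shut the fingers and move above the bar behind the tab.

Emit:
{"name": "drive_tool", "arguments": {
  "increments": [
    [[0,0,0,0,0,-0.125,-1],[0,0,0,0,0,-0.125,-1],[0,0,0,0,0,-0.125,-1],[0,0,0,0,0,-0.125,-1],[0,0,0,0,0,-0.125,-1],[0,0,0,0,0,-0.125,-1],[0,0,0,0,0,-0.125,-1],[0.043,0.0174,0,0,0,0,-1],[0.043,0.0174,0,0,0,0,-1],[0.043,0.0174,0,0,0,0,-1],[0.043,0.0174,0,0,0,0,-1],[0.043,0.0174,0,0,0,0,-1],[0.043,0.0174,0,0,0,0,-1],[0.043,0.0174,0,0,0,0,-1],[0.043,0.0174,0,0,0,0,-1],[0.043,0.0174,0,0,0,0,-1],[0.043,0.0174,0,0,0,0,-1],[0.043,0.0174,0,0,0,0,-1],[0.043,0.0174,0,0,0,0,-1],[0.043,0.0174,0,0,0,0,-1]]
  ],
  "newtons": 40
}}

```text
t: 2.1
eef_pos: [0.6056, -0.0368, 0.2308]
ee_rot: [-0.0, 0.792, 0.61, -0.0]
wrist_force: [1.1, -0.8, -0.1]
grip_width: -0.0
finger_force: 0.0
```

Emit:
{"name": "drive_tool", "arguments": {
  "increments": [
    [[0,0,0.03,0,0,0,-1],[0,0,0.03,0,0,0,-1],[0,0,0,0,0.0875,0,-1],[0,0,0,0,0.0875,0,-1],[0,0,0,0,0,0,-1]]
  ]
}}

```text
t: 2.6
eef_pos: [0.604, -0.0403, 0.17]
ee_rot: [-0.054, 0.791, 0.606, 0.068]
wrist_force: [-0.2, 0.5, -0.3]
grip_width: 0.004
finger_force: 0.0
```

```bash
python3 - <<'E'
from workcell import status, viewer
import cv2,numpy as np
a=viewer.capture('scene')['image'][115:225,240:390,::-1];b=viewer.capture('top')['image'][165:275,235:385,::-1]
cv2.imwrite('pics/v2.png',cv2.resize(np.vstack([a,b]),None,fx=2.7,fy=2.7,interpolation=cv2.INTER_CUBIC))
s=status.observe();print(s['eef_pos'],s['wrist_force'])
E
```

```text
[ 0.60479579 -0.03908218  0.17101938] [-0.13847725 -1.19189732  0.88378194]
```

View pics/v2.png

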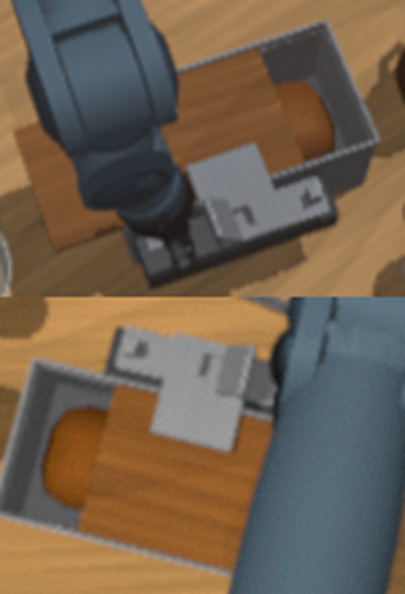

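The scene crop shows the fingertip at about (180,262), over the middle of the bar and well behind the tab at (225,220). Next I'll press the bar.

Emit:
{"name": "drive_tool", "arguments": {
  "increments": [
    [[-0.0026,0,0.0148,0,0,0,-1],[-0.0026,0,0.0148,0,0,0,-1],[-0.0007,0,0.0039,0,0,0,-1],[-0.0007,0,0.0039,0,0,0,-1],[0,0,0,0,0,0,-1]]
  ]
}}

```text
t: 3.2
eef_pos: [0.6049, -0.0378, 0.1336]
ee_rot: [-0.054, 0.789, 0.608, 0.069]
wrist_force: [-2.4, 1.1, 3.3]
grip_width: 0.002
finger_force: 1.3
```

Emit:
{"name": "drive_tool", "arguments": {
  "increments": [
    [[-0.0007,0,0.0039,0,0,0,-1],[-0.0007,0,0.0039,0,0,0,-1],[0,0,0,0,0,0,-1],[0,0,0,0,0,0,-1]]
  ]
}}

```text
t: 3.6
eef_pos: [0.6056, -0.0383, 0.1259]
ee_rot: [-0.053, 0.789, 0.608, 0.07]
wrist_force: [-1.4, 3.4, 5.1]
grip_width: 0.002
finger_force: 2.4
```

Emit:
{"name": "drive_tool", "arguments": {
  "increments": [
    [[-0.0004,0,0.0025,0,0,0,-1],[0,0,0,0,0,0,-1],[0,0,0,0,0,0,-1]]
  ]
}}

```text
t: 3.9
eef_pos: [0.6056, -0.0383, 0.1234]
ee_rot: [-0.053, 0.789, 0.608, 0.07]
wrist_force: [-1.8, 2.2, 5.8]
grip_width: -0.002
finger_force: 2.7
```

```bash
python3 - <<'E'
from workcell import status, viewer
import numpy as np
F=[];Z=[]
for i in range(8):
    viewer.capture('scene');s=status.observe();F.append(s['wrist_force']);Z.append(s['eef_pos'])
print(np.mean(F,0),np.mean(Z,0))
E
```

```text
[-1.30078995  3.19034727  5.48225125] [ 0.60558531 -0.0383054   0.1234945 ]
```

Emit:
{"name": "drive_tool", "arguments": {
  "increments": [
    [[-0.0003,0,0.0016,0,0,0,-1],[0,0,0,0,0,0,-1],[0,0,0,0,0,0,-1]]
  ]
}}

```text
t: 4.6
eef_pos: [0.6056, -0.0383, 0.1219]
ee_rot: [-0.053, 0.789, 0.608, 0.07]
wrist_force: [-1.3, 2.2, 5.6]
grip_width: 0.003
finger_force: 2.9
```

```bash
cat > f.py <<'E'
from workcell import status, viewer
import numpy as np
F=[];Z=[]
for i in range(8):
    viewer.capture('scene');s=status.observe();F.append(s['wrist_force']);Z.append(s['eef_pos'])
print(np.mean(F,0),np.mean(Z,0))
E
python3 f.py
```

```text
[-1.14853571  2.87897172  5.85525649] [ 0.60558298 -0.03830062  0.12194558]
```

Emit:
{"name": "drive_tool", "arguments": {
  "increments": [
    [[-0.0003,0,0.0015,0,0,0,-1],[0,0,0,0,0,0,-1],[0,0,0,0,0,0,-1]]
  ]
}}

```text
t: 5.3
eef_pos: [0.6056, -0.0383, 0.1205]
ee_rot: [-0.053, 0.789, 0.608, 0.07]
wrist_force: [-1.7, 3.5, 6.3]
grip_width: -0.002
finger_force: 3.1
```

```bash
python3 f.py
```

```text
[-1.59989359  3.20974256  5.87652469] [ 0.60559172 -0.03830558  0.12049201]
```

Emit:
{"name": "drive_tool", "arguments": {
  "increments": [
    [[0.00985,0,0.00174,0,0,0,-1],[0.00985,0,0.00174,0,0,0,-1],[0.00985,0,0.00174,0,0,0,-1],[0.00985,0,0.00174,0,0,0,-1],[0.00985,0,0.00174,0,0,0,-1]]
  ]
}}

```text
t: 6.2
eef_pos: [0.6191, 0.0062, 0.1206]
ee_rot: [-0.05, 0.79, 0.607, 0.068]
wrist_force: [-2.2, -8.1, 6.6]
grip_width: -0.001
finger_force: 4.3
```

```bash
python3 f.py
```

```text
[-0.49505432 -2.36151294  6.39888717] [0.61943018 0.00798071 0.12080403]
```

Emit:
{"name": "drive_tool", "arguments": {
  "increments": [
    [[0.00788,0,0.00139,0,0,0,-1],[0.00788,0,0.00139,0,0,0,-1],[0.00788,0,0.00139,0,0,0,-1],[0.00788,0,0.00139,0,0,0,-1],[0,0,0,0,0,0,-1]]
  ]
}}

```text
t: 7.1
eef_pos: [0.6277, 0.0386, 0.1208]
ee_rot: [-0.05, 0.79, 0.607, 0.069]
wrist_force: [-0.9, -3.8, 6.5]
grip_width: -0.001
finger_force: 3.1
```

The plate has passed over the pin with only light force, so I'll keep going.

Emit:
{"name": "drive_tool", "arguments": {
  "increments": [
    [[0.00591,0,0.00104,0,0,0,-1],[0.00591,0,0.00104,0,0,0,-1],[0.00591,0,0.00104,0,0,0,-1],[0,0,0,0,0,0,-1]]
  ]
}}

```text
t: 7.5
eef_pos: [0.6322, 0.0556, 0.1207]
ee_rot: [-0.05, 0.79, 0.607, 0.069]
wrist_force: [-0.9, -3.0, 5.6]
grip_width: -0.002
finger_force: 3.5
```

Emit:
{"name": "drive_tool", "arguments": {
  "increments": [
    [[0.00197,0,0.00035,0,0,0,-1],[0.00197,0,0.00035,0,0,0,-1],[0,0,0,0,0,0,-1]]
  ]
}}

```text
t: 7.8
eef_pos: [0.6331, 0.0587, 0.1207]
ee_rot: [-0.05, 0.79, 0.607, 0.068]
wrist_force: [-2.2, -6.2, 6.5]
grip_width: -0.002
finger_force: 3.8
```

Emit:
{"name": "drive_tool", "arguments": {
  "increments": [
    [[0.00197,0,0.00035,0,0,0,-1],[0.00197,0,0.00035,0,0,0,-1],[0,0,0,0,0,0,-1]]
  ]
}}

```text
t: 8.1
eef_pos: [0.6341, 0.0626, 0.1207]
ee_rot: [-0.05, 0.79, 0.607, 0.068]
wrist_force: [-0.7, -5.3, 7.3]
grip_width: -0.002
finger_force: 3.8
```

Emit:
{"name": "drive_tool", "arguments": {
  "increments": [
    [[0.00197,0,0.00035,0,0,0,-1],[0.00197,0,0.00035,0,0,0,-1],[0,0,0,0,0,0,-1]]
  ]
}}

```text
t: 8.4
eef_pos: [0.635, 0.0659, 0.1207]
ee_rot: [-0.05, 0.79, 0.607, 0.068]
wrist_force: [-2.0, -7.7, 6.8]
grip_width: 0.001
finger_force: 5.5
```

Emit:
{"name": "drive_tool", "arguments": {
  "increments": [
    [[0.00197,0,0.00035,0,0,0,-1],[0,0,0,0,0,0,-1]]
  ]
}}

```text
t: 8.6
eef_pos: [0.635, 0.066, 0.1207]
ee_rot: [-0.048, 0.791, 0.606, 0.066]
wrist_force: [-3.3, -13.3, 8.6]
grip_width: -0.002
finger_force: 7.6
```

Emit:
{"name": "drive_tool", "arguments": {
  "increments": [
    [[0.00197,0,0.00035,0,0,0,-1],[0,0,0,0,0,0,-1]]
  ]
}}

```text
t: 8.8
eef_pos: [0.6351, 0.0661, 0.1206]
ee_rot: [-0.047, 0.791, 0.606, 0.065]
wrist_force: [-6.3, -18.3, 11.6]
grip_width: 0.002
finger_force: 10.1
```

The lid is on its end stop: the tip has stalled and the force is rising. Now I'll lift while still against the tab, then back off and rise.

Emit:
{"name": "drive_tool", "arguments": {
  "increments": [
    [[0.0007,0,-0.0039,0,0,0,-1],[0.0007,0,-0.0039,0,0,0,-1],[0.0007,0,-0.0039,0,0,0,-1],[0.0007,0,-0.0039,0,0,0,-1],[0.0007,0,-0.0039,0,0,0,-1],[0,0,0,0,0,0,-1],[-0.0197,0,-0.0035,0,0,0,-1],[-0.0197,0,-0.0035,0,0,0,-1],[0.005,0,-0.0295,0,0,0,-1],[0.005,0,-0.0295,0,0,0,-1],[0.005,0,-0.0295,0,0,0,-1],[-0.04,0,0,0,0,0,-1],[-0.04,0,0,0,0,0,-1],[-0.04,0,0,0,0,0,-1],[0,0,0,0,0,0,-1]]
  ]
}}

```text
t: 10.3
eef_pos: [0.5927, -0.085, 0.2068]
ee_rot: [-0.053, 0.792, 0.605, 0.067]
wrist_force: [0.1, 0.4, -0.8]
grip_width: -0.001
finger_force: 0.0
```

```bash
python3 - <<'E'
from workcell import status, viewer
import cv2,numpy as np
a=viewer.capture('scene')['image'][115:225,240:390,::-1];b=viewer.capture('top')['image'][165:275,235:385,::-1]
cv2.imwrite('pics/v3.png',cv2.resize(np.vstack([a,b]),None,fx=2.7,fy=2.7,interpolation=cv2.INTER_CUBIC))
s=status.observe();print(s['eef_pos'],s['wrist_force'],s['t'])
E
```

```text
[ 0.59389006 -0.08129828  0.20784744] [ 0.13698099 -0.05100582 -0.17058527] 10.4
```

View pics/v3.png

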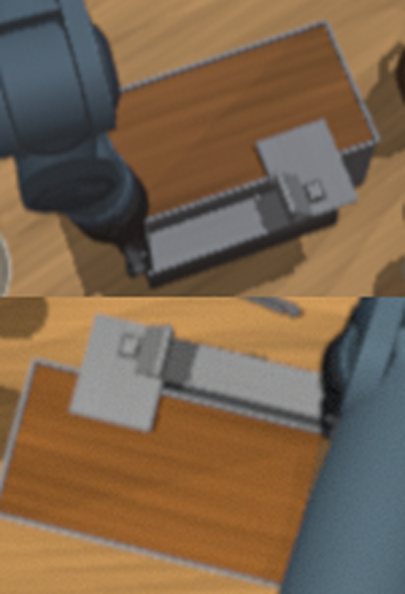

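The lid covers the whole bin. The pin shows up through the slot at (315,190) in the scene crop and (130,345) in the top crop, and the arm is clear at z = 0.21.

```bash
python3 -c "
from workcell import job;print(job.close_job())"
```

```text
the job is handed in; nothing more can be done
None
```

The job is handed in: the last images show the lid fully shut with the pin up through the slot, and the arm is clear of everything; the hand-in returned no verdict.

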